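Unhook the cover of the tall damp box

TASK

Open the taller of the two damp boxes: take its wooden cover by the handle, tip the handle end up over the stop lip, draw the other end out from under the keeper lip without forcing it, and gently lay the cover flat, handle up, in the middle of the white ware board. Leave the lower box's cover where it is.

Things in the scene. Friction and masses are not known exactly. Their poses are not given: they have to be found in the camera images.
- cover_mid (a point): Centre of the slab of the tall box's loose wooden cover: 140 (x) by 110 (y) by 8 mm, 0.14 kg; z up. Handle: upright fin 40 mm long (x), 14 thick (y), 45 high, standing on the slab, its centre at x +35, z +26.5 mm from here; pinch it across y. The cover's -x end starts hooked under the box's keeper lip; raise the +x end 8 to 25 degrees, pivoting on the -x end, then draw it 25 to 45 mm to +x.
- tall_box: Taller plywood box, fixed, 158 (x) by 128 (y) mm. Origin: centre of underside, z up. Cover lies on a ledge 80 mm up, in a 148 by 118 mm recess. -x end: steel keeper lip over the recess from x -74 to -54 mm, underside 18 and top 22 mm above the ledge, ends closed. +x end: steel stop lip, x 74 to 79, 16 mm above the ledge. Side rims 8 mm high. So the cover comes out neither lifted nor slid level.
- ware_board: White flat board, fixed, 180 (x) by 150 (y) by 12 mm thick, the place to lay the cover. Origin at the centre of its underside, so its top is 12 mm above the origin. z up.
- low_cover_mid (a point): Centre of the slab of the lower box's cover; this cover is the same as the other, and its box too, except that its ledge is only 45 mm above the bench. Not to be disturbed.
There are look-alikes about, which are no part of the job. Leave any pink look-alike of the part that bears cover_mid alone.

How it is judged (in metres and radians):
On the way:
1. the cover is tipped up by at least 3.5 degrees while its hooked end is still under the keeper lip (angle between cover_mid's own z axis and vertical above 0.06 rad and x of cover_mid in the frame of tall_box below 0.014 m and horizontal distance between cover_mid and tall_box below 0.03 m and z of cover_mid in the frame of tall_box below 0.13 m), for 0.1 s.
At the end, for the whole second after the job is handed in: The tall box's cover lies flat and at rest on the ware board, handle up (within 7 degrees), its slab's centre within 40 mm of the board's centre, let go; the lower box's cover is within 20 mm of where it was (horizontal distance between cover_mid and ware_board below 0.04 m and z of cover_mid in the frame of ware_board between 0.01 and 0.022 m and angle between cover_mid's own z axis and vertical below 0.12 rad and linear speed of cover below 0.02 m/s and distance of low_cover_mid from where it was at the start of the episode below 0.02 m); the robot touches nothing.
It fails at once if the cover is forced against its box with over 30 N (contact force between cover and tall_box above 30 N).
It fails at once if the lower box's cover is moved by more than 20 mm (distance of low_cover_mid from where it was at the start of the episode above 0.02 m).
It fails at once if the cover is dropped or slammed onto the board (faster than 0.7 m/s within 45 mm above the board) (linear speed of cover above 0.7 m/s and horizontal distance between cover_mid and ware_board below 0.08 m and height (world z) of cover_mid below 0.06 m).
It also fails if it takes over 45 s, if anything falls off the work surface, if the arm or the gripper's body presses on something with over 40 N, if the wrist force passes 120 N, or if a joint passes its speed limit or range.

ROBOT

A 7-joint arm with a two-finger parallel gripper is mounted at the origin on the work surface. World frame = base frame: x ahead of the robot, y to its left, z up, the work surface at z = 0. Lengths are in mm, angles in degrees, forces in N, time in s.
With the tool pointing down it reaches from about 400 to 850 mm from the base axis. Payload 4.4 kg.
Tool frame: the origin (TCP) lies midway between the tips of the shut fingers; the grasp point (between the pads) lies 19 mm behind it; z points along the fingers, y is the line along which they close (so a half turn about z gives the same grasp; the last joint's range is limited). The gripper opens to 94 mm and grips with 3 to 60 N. Pads are 16 mm wide; open, the fingers measure 119 mm over their backs; the gripper's body (75 mm by 177 mm) begins 78 mm behind the grasp point.
Start: joints at [66.36, 36.005, 2.206, 86.941, -1.547, 57.084, -1.146], TCP at [220.957, -611.307, 205.478] pointing down, gripper open.
Joint ranges: [-175.42, 175.42], [-21.48, 121.26], [-71.46, 75.88], [10.55, 141.38], [-63.04, 243.04], [13.31, 113.54], [-168.57, 168.57]. Speed limits (degrees/s): [147.25, 147.25, 180, 180, 180, 180, 180].

INTERFACE

Orientations are given as a 3x3 rotation matrix whose columns are the frame's x, y, z axes.
In Python, from station import sensors, imaging, job gives the robot as it stands.
- The arm moves only by the tool arm_command, never from a script. Its argument "moves" is a list of rows, each an object of numbers: "claw": the opening, from -1 (shut) to 1 (fully open), so that 0 is half open; "tx", "ty", "tz": the shift along the tool's x, y, z in m; "turn": the turn about the tool's z in degrees. A call has 1 to 20 rows; each row shifts and turns the commanded pose from where the row before left it, along the tool's axes as they then stand; what a row does not reach is not made up. A row lasts 1/10 s, in which the tool goes at most 50 mm and 8.59 degrees, less where a joint would pass 70% of its speed; a pose out of reach is approached as far as the arm can. A call is refused whole if a number of a shift passes 0.05 or a number of a turn 8.59, either way. A call with a gripper value outside its range is refused whole. The fingers move at their own pace and stop on an object; "newtons" is the grip in N (left out, the last holds). Time passes only in rows, so rows that do not move let the fingers close. It gives the time, the measured TCP pose, the force, the opening and the grip force at its end, in the units of the state.
- sensors.read_state(): the state, without advancing time (a new reading comes with each control period).
- imaging.grab_frame(name): name is "scene" or "top"; returns a dict with "frame" (400x640x3 uint8, red, green, blue), "fov_y" (degrees; the focal length in pixels is half the picture's height over the tangent of half this angle, whatever the lens; pixels are square), "cx", "cy" (the principal point, pixels), "D" ([k1, k2, p1, p2, k3] as OpenCV has them; the pictures are not rectified), "eye" and "orientation" of the camera in the world. Camera axes: x right, y up, looking along -z (the intrinsics and any distortion apply to the point x, -y, -z); pixel columns grow to the right and rows downward; lengths in mm; the calibration is good to about 2 mm. A picture is of the moment at which its call begins. There is no depth.
- job.sign_off(): hands the job in; it is judged then, once.
The state is a dict: "clock": time; "qpos": joint angles; "dq": joint speeds; "tau": joint torques, N m; "tcp_pos": TCP position; "tcp_rot": TCP orientation; "wrist_force": force on the tool from outside, world axes, zero at the start; "ft_torque": the same for the moment, N m; "width": finger opening in mm; "finger_force": force on a finger pad.
Only numpy, scipy, OpenCV 4.12 (cv2) and the standard library are available. Lean on these libraries where they do the work, as an engineer would, in place of code of your own. Each camera call takes 0.05 s, during which the arm holds its last target. There are 200 camera calls.

## Working session

There is one attempt and no reset: what is moved stays moved. The work goes in short steps, Python scripts to look and compute and a tool call to move; the robot and the scene stay as the last step left them, time stands still between calls to the robot, and variables do not carry over. Pictures are saved under pics/ and viewed, at most 10 in all, crops included, and the job is handed in when it is done.

Besides the shell and the picture viewer there is one more tool, called after ">>>" in YAML: its name, and indented under it one key for each argument. arm_command: Moves the arm, as the interface text tells. Its arguments: {"type":"object","properties":{"moves":{"type":"array"},"newtons":{"type":"number"}},"required":["moves"]}

```bash
mkdir -p pics; ls
python3 - <<'E'
from station import sensors, imaging
import cv2,numpy as np
for n in("scene","top"):
    f=imaging.grab_frame(n); cv2.imwrite(f"pics/{n}0.png",f["frame"][:,:,::-1])
    print(n,{k:(np.round(v,4).tolist() if not np.isscalar(v) else v) for k,v in f.items() if k!="frame"})
s=sensors.read_state(); print({k:np.round(v,3).tolist() for k,v in s.items()})
E
```

```text
pics
scene {'fov_y': 55.04180143259918, 'cx': 323.8093318911291, 'cy': 202.61239641212683, 'D': [-0.0238, 0.0, 0.0, 0.0, 0.0], 'eye': [749.25, -379.2457, 857.5837], 'orientation': [[0.8793, -0.4098, 0.2426], [0.4762, 0.7592, -0.4437], [-0.0024, 0.5057, 0.8627]]}
top {'fov_y': 50.98236365204755, 'cx': 317.16801353312235, 'cy': 205.6682268729411, 'D': [-0.0462, 0.0, 0.0, 0.0, 0.0], 'eye': [362.7889, 8.044, 1060.2008], 'orientation': [[-0.0087, 0.9818, -0.1898], [-0.9994, -0.0147, -0.0305], [-0.0327, 0.1895, 0.9813]]}
{'clock': 0.1, 'qpos': [66.359, 36.052, 2.203, 86.987, -1.546, 57.083, -1.147], 'dq': [-0.012, -0.187, -0.07, -0.094, -0.023, 0.025, -0.147], 'tau': [0.003, -55.079, 1.148, -18.711, -0.052, 0.019, 0.0], 'tcp_pos': [220.768, -610.762, 204.684], 'tcp_rot': [[0.94, 0.34, -0.001], [0.34, -0.94, 0.002], [-0.0, -0.002, -1.0]], 'wrist_force': [0.354, 1.279, -0.766], 'ft_torque': [-0.016, -0.049, -0.006], 'finger_force': 0.0, 'width': 94.031}
```

View pics/scene0.png

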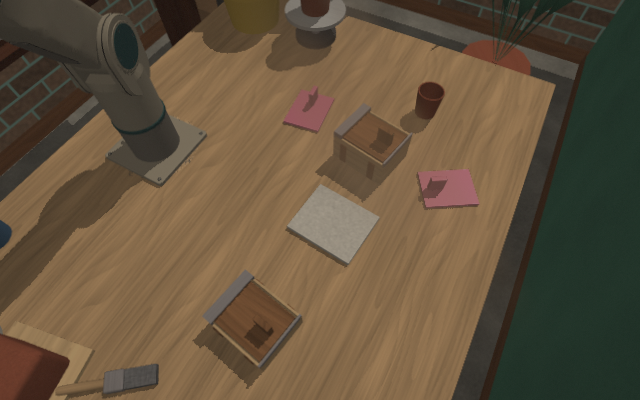

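View pics/top0.png

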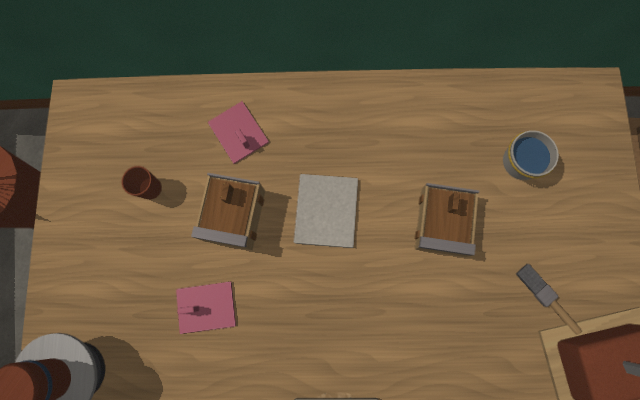

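The scene picture shows one box at about (372,140), the other at (253,320) and the white board at (333,224). In the top picture they are at (230,210), (448,220) and (327,210). The keeper lips face the robot. I'll enlarge the boxes to get their corners.

Run:
```python
import cv2,numpy as np
s=cv2.imread("pics/scene0.png");t=cv2.imread("pics/top0.png")
def c(im,x,y,w=100,h=75): 
    o=cv2.resize(im[y:y+h,x:x+w],None,fx=4,fy=4,interpolation=cv2.INTER_CUBIC)
    o=np.clip(o.astype(float)*1.7,0,255).astype(np.uint8)
    for k in range(0,w,10): cv2.line(o,(k*4,0),(k*4,5),(0,255,255),1)
    for k in range(0,h,10): cv2.line(o,(0,k*4),(5,k*4),(0,255,255),1)
    return o
cv2.imwrite("pics/crops.png",np.vstack([np.hstack([c(s,325,103),c(s,203,268,100,100)[:300]*1]),np.hstack([c(t,185,173),c(t,400,182)])]))
```

```text
(no output)
```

View pics/crops.png

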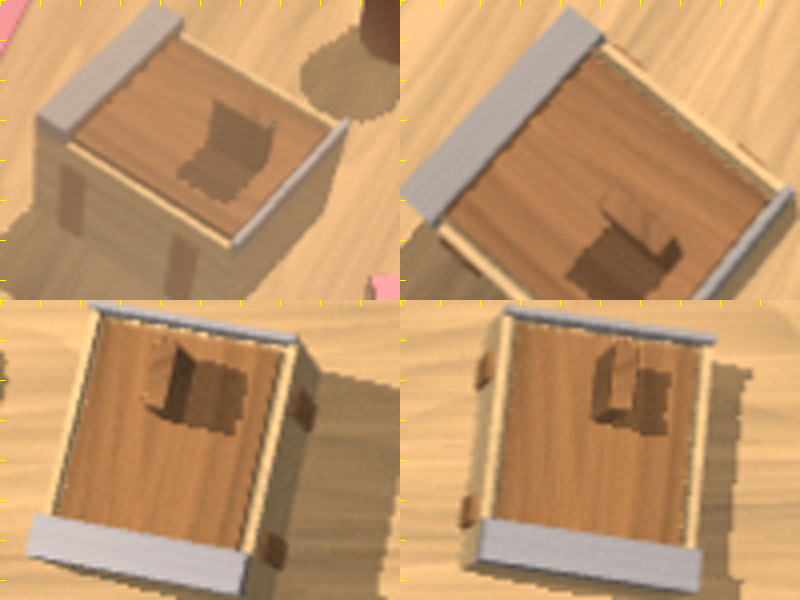

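The crops show the grey keeper lips on the robot side, the stop lips on the far side, and both handles near the far end. I'll triangulate these corners in the two views.

```bash
cat > h.py <<'E'
import numpy as np,cv2
from station import imaging,sensors
def ray(f,p):
    fl=200/np.tan(np.radians(f["fov_y"]/2)); K=np.array([[fl,0,f["cx"]],[0,fl,f["cy"]],[0,0,1]])
    u=cv2.undistortPoints(np.array([[p]],float),K,np.array(f["D"],float))[0,0]
    d=np.array(f["orientation"])@[u[0],-u[1],-1]; return np.array(f["eye"]),d/np.linalg.norm(d)
def onplane(f,p,z):
    e,d=ray(f,p); return e+d*(z-e[2])/d[2]
def tri(fa,a,fb,b):
    A=np.zeros((3,3));v=np.zeros(3);r=[ray(fa,a),ray(fb,b)]
    for e,d in r: P=np.eye(3)-np.outer(d,d);A+=P;v+=P@e
    x=np.linalg.solve(A,v); return x,max(np.linalg.norm(np.cross(x-e,d)) for e,d in r)
E
python3 - <<'E'
from h import *
S=imaging.grab_frame("scene");T=imaging.grab_frame("top")
A=[("ko+",(362.5,103.5),(191.5,236)),("ki+",(370.75,106.75),(194.25,226.75)),("ki-",(342.5,137.5),(247,236.25)),("ko-",(334.25,132.5),(246,246.5)),("s+",(412.5,133.5),(208,174.25)),("s-",(383.25,164.75),(260,181.75))]
B=[("ko+",(246.75,270.5),(419,246.5)),("ki+",(254,278),(420.5,237)),("ki-",(211.75,323.5),(475.5,244.5)),("ko-",(203,316.75),(474.5,254.75)),("s+",(300.5,315),(426.25,184.5))]
for L in(A,B):
    for n,a,b in L: x,e=tri(S,a,T,b); print(n,x.round(1),round(e,1))
for f,lo in((S,1),(T,0)):
    hsv=cv2.cvtColor(f["frame"],cv2.COLOR_RGB2HSV); m=((hsv[...,1]<50)&(hsv[...,2]>110)).astype(np.uint8)
    cs=sorted(cv2.findContours(m,0,2)[0],key=cv2.contourArea)[-3:]
    for c in cs:
        r=cv2.minAreaRect(c)
        if 2000<cv2.contourArea(c)<8000:
            q=np.array([onplane(f,p,12) for p in cv2.approxPolyDP(c,6,True)[:,0].astype(float)]);print(r,q.round(0).tolist(),q.mean(0))
E
```

```text
ko+ [480.8 331.5 101.3] 0.1
ki+ [504.3 327.2 103.2] 2.7
ki- [482.1 204.6  93. ] 3.1
ko- [457.7 205.4  98.1] 3.1
s+ [634.6 304.   90.8] 3.4
s- [610.7 174.7  95.6] 1.4
ko+ [ 455.7 -201.    56.3] 2.1
ki+ [ 478.5 -206.8   53. ] 1.7
ki- [ 458.6 -332.1   63.6] 3.5
ko- [ 434.2 -329.1   61.5] 2.8
s+ [ 607.9 -227.9   53.2] 1.9
((332.95684814453125, 221.57034301757812), (73.46123504638672, 55.52910232543945), 31.504268646240234) [[477.0, 98.0, 12.0], [466.0, -45.0, 12.0], [640.0, -58.0, 12.0], [650.0, 83.0, 12.0]] [558.32487151  19.51527298  12.        ]
((325.6954345703125, 210.2639617919922), (59.27754592895508, 69.25213623046875), 4.085616588592529) [[650.0, 82.0, 12.0], [474.0, 100.0, 12.0], [462.0, -45.0, 12.0], [634.0, -62.0, 12.0]] [554.72559273  18.37373886  12.        ]
```

Run:
```python
from h import *
S=imaging.grab_frame("scene");T=imaging.grab_frame("top")
A=[("ko+",(362.5,103.5),(191.5,236),102,-79,64),("ki+",(370.75,106.75),(194.25,226.75),102,-54,64),("ki-",(342.5,137.5),(247,236.25),102,-54,-64),("ko-",(334.25,132.5),(246,246.5),102,-79,-64),("s+",(412.5,133.5),(208,174.25),96,79,64),("s-",(383.25,164.75),(260,181.75),96,79,-64)]
for ks in((0,),(1,),(0,1)):
    M=[];W=[]
    for n,a,b,z,x,y in A:
        M.append((x,y)); W.append(np.mean([onplane((S,T)[k],(a,b)[k],z)[:2] for k in ks],0))
    M=np.array(M,float);W=np.array(W);mc,wc=M.mean(0),W.mean(0)
    U,s,V=np.linalg.svd((M-mc).T@(W-wc));R=(U@V).T;t=wc-R@mc
    print(ks,t.round(1),np.degrees(np.arctan2(R[1,0],R[0,0])).round(2),(W-(M@R.T+t)).round(1).tolist(), "handle",(R@[35,0]+t).round(1))
print("handle seen",onplane(T,(225.75,191.5),133))
```

```text
(0,) [548.5 254.2] -10.29 [[-1.1, -0.3], [-1.2, 3.9], [3.4, -0.8], [1.9, -0.6], [0.1, -0.7], [-3.1, -1.5]] handle [583.  247.9]
(1,) [543.7 252.3] -10.89 [[2.4, 1.2], [-0.5, 0.4], [0.0, 1.1], [0.9, -1.8], [-3.1, -0.1], [0.2, -0.8]] handle [578.1 245.7]
(0, 1) [546.1 253.2] -10.59 [[0.6, 0.4], [-0.8, 2.1], [1.7, 0.2], [1.4, -1.2], [-1.5, -0.4], [-1.4, -1.1]] handle [580.5 246.8]
handle seen [578.33712568 245.93810839 133.        ]
```

>>> arm_command:
  moves:
    - {"claw": 0,"tz": -0.04,"turn": 8}
    - {"claw": 0,"turn": 8}
    - {"claw": 0,"turn": 8}
    - {"claw": 0,"turn": 6.4}
  newtons: 5

```text
schema error: expected keys claw, tx, ty, tz, turn
```

>>> arm_command:
  moves:
    - {"claw": 0,"tx": 0,"ty": 0,"tz": -0.04,"turn": 8}
    - {"claw": 0,"tx": 0,"ty": 0,"tz": 0,"turn": 8}
    - {"claw": 0,"tx": 0,"ty": 0,"tz": 0,"turn": 8}
    - {"claw": 0,"tx": 0,"ty": 0,"tz": 0,"turn": 6.5}
  newtons: 5

```text
clock: 0.7
tcp_pos: [221.0, -611.3, 245.8]
tcp_rot: [[0.982, -0.19, 0.0], [-0.19, -0.982, -0.0], [0.0, 0.0, -1.0]]
wrist_force: [0.2, -0.4, -0.6]
width: 65.6
finger_force: 0.0
```

>>> arm_command:
  moves:
    - {"claw": 0,"tx": 0.01,"ty": -0.045,"tz": 0,"turn": 0}
    - {"claw": 0,"tx": 0.01,"ty": -0.045,"tz": 0,"turn": 0}
    - {"claw": 0,"tx": 0.01,"ty": -0.045,"tz": 0,"turn": 0}
    - {"claw": 0,"tx": 0.01,"ty": -0.045,"tz": 0,"turn": 0}
    - {"claw": 0,"tx": 0.01,"ty": -0.045,"tz": 0,"turn": 0}
    - {"claw": 0,"tx": 0.01,"ty": -0.045,"tz": 0,"turn": 0}
    - {"claw": 0,"tx": 0.01,"ty": -0.045,"tz": 0,"turn": 0}
    - {"claw": 0,"tx": 0.01,"ty": -0.045,"tz": 0,"turn": 0}
    - {"claw": 0,"tx": 0.01,"ty": -0.045,"tz": 0,"turn": 0}
    - {"claw": 0,"tx": 0.01,"ty": -0.045,"tz": 0,"turn": 0}
    - {"claw": 0,"tx": 0.01,"ty": -0.045,"tz": 0,"turn": 0}
    - {"claw": 0,"tx": 0.01,"ty": -0.045,"tz": 0,"turn": 0}
    - {"claw": 0,"tx": 0.01,"ty": -0.045,"tz": 0,"turn": 0}
    - {"claw": 0,"tx": 0.01,"ty": -0.045,"tz": 0,"turn": 0}
    - {"claw": 0,"tx": 0.01,"ty": -0.045,"tz": 0,"turn": 0}
    - {"claw": 0,"tx": 0.01,"ty": -0.045,"tz": 0,"turn": 0}
    - {"claw": 0,"tx": 0.01,"ty": -0.045,"tz": 0,"turn": 0}
    - {"claw": 0,"tx": 0.01,"ty": -0.045,"tz": 0,"turn": 0}
    - {"claw": 0,"tx": 0,"ty": 0,"tz": 0,"turn": 0}
    - {"claw": 0,"tx": 0,"ty": 0,"tz": 0,"turn": 0}

```text
clock: 2.7
tcp_pos: [547.0, 152.4, 245.0]
tcp_rot: [[0.983, -0.182, -0.001], [-0.182, -0.983, -0.0], [-0.001, 0.001, -1.0]]
wrist_force: [-0.7, -0.1, -0.3]
width: 46.9
finger_force: 0.0
```

>>> arm_command:
  moves:
    - {"claw": 0,"tx": 0.008,"ty": -0.035,"tz": 0,"turn": 0}
    - {"claw": 0,"tx": 0.008,"ty": -0.034,"tz": 0,"turn": 0}
    - {"claw": 0,"tx": 0,"ty": -0.03,"tz": 0,"turn": 0}
    - {"claw": 0,"tx": 0,"ty": 0,"tz": 0.035,"turn": 0}
    - {"claw": 0,"tx": 0,"ty": 0,"tz": 0.035,"turn": 0}
    - {"claw": 0,"tx": 0,"ty": 0,"tz": 0,"turn": 0}
    - {"claw": 0,"tx": 0,"ty": 0,"tz": 0,"turn": 0}

```text
clock: 3.4
tcp_pos: [581.5, 244.0, 175.9]
tcp_rot: [[0.982, -0.187, -0.0], [-0.187, -0.982, -0.001], [-0.0, 0.001, -1.0]]
wrist_force: [0.3, 0.2, 0.8]
width: 47.0
finger_force: 0.0
```

Run:
```python
from h import *
o=[]
for n,(x,y,w,h) in(("scene",(310,20,130,160)),("top",(165,120,130,160))):
    f=imaging.grab_frame(n)["frame"][y:y+h,x:x+w,::-1]; o.append(np.clip(cv2.resize(f,None,fx=3,fy=3,interpolation=2)*1.6,0,255).astype(np.uint8))
cv2.imwrite("pics/above.png",np.hstack(o))
```

```text
(no output)
```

View pics/above.png

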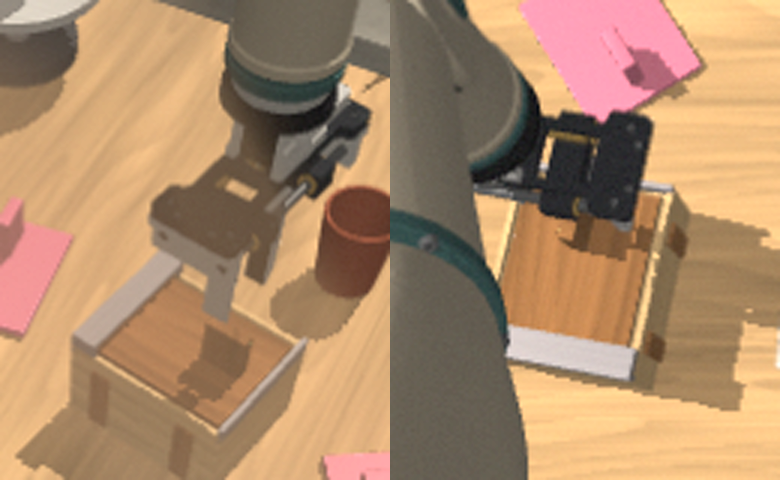

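The gripper straddles the handle in both views: fingertips at about (215,310) in the left crop, and the handle visible below. Descending.

>>> arm_command:
  moves:
    - {"claw": 0,"tx": 0,"ty": -0.002,"tz": 0.025,"turn": 0}
    - {"claw": 0,"tx": 0,"ty": 0,"tz": 0.02,"turn": 0}
    - {"claw": 0,"tx": 0,"ty": 0,"tz": 0.015,"turn": 0}
    - {"claw": 0,"tx": 0,"ty": 0,"tz": 0.01,"turn": 0}
    - {"claw": 0,"tx": 0,"ty": 0,"tz": 0.009,"turn": 0}
    - {"claw": 0,"tx": 0,"ty": 0,"tz": 0,"turn": 0}
    - {"claw": 0,"tx": 0,"ty": 0,"tz": 0,"turn": 0}

```text
clock: 4.2
tcp_pos: [582.2, 248.1, 97.2]
tcp_rot: [[0.983, -0.185, 0.001], [-0.185, -0.983, 0.0], [0.001, -0.001, -1.0]]
wrist_force: [-0.4, 0.7, -0.2]
width: 46.9
finger_force: 0.0
```

>>> arm_command:
  moves:
    - {"claw": -0.5,"tx": 0,"ty": 0,"tz": 0,"turn": 0}
    - {"claw": -0.75,"tx": 0,"ty": 0,"tz": 0,"turn": 0}
    - {"claw": -1,"tx": 0,"ty": 0,"tz": 0,"turn": 0}
    - {"claw": -1,"tx": 0,"ty": 0,"tz": 0,"turn": 0}
    - {"claw": -1,"tx": 0,"ty": 0,"tz": 0,"turn": 0}
    - {"claw": -1,"tx": 0,"ty": 0,"tz": 0,"turn": 0}
  newtons: 5

```text
clock: 4.8
tcp_pos: [581.8, 248.0, 96.6]
tcp_rot: [[0.983, -0.185, 0.0], [-0.185, -0.983, 0.0], [0.0, -0.0, -1.0]]
wrist_force: [0.4, -0.4, 0.8]
width: 13.6
finger_force: 5.0
```

>>> arm_command:
  moves:
    - {"claw": -1,"tx": 0,"ty": 0,"tz": -0.002,"turn": 0}
    - {"claw": -1,"tx": -0.001,"ty": 0,"tz": -0.002,"turn": 0}
    - {"claw": -1,"tx": -0.001,"ty": 0,"tz": -0.002,"turn": 0}
    - {"claw": -1,"tx": -0.001,"ty": 0,"tz": -0.002,"turn": 0}
    - {"claw": -1,"tx": -0.001,"ty": 0,"tz": -0.002,"turn": 0}
    - {"claw": -1,"tx": 0,"ty": 0,"tz": -0.002,"turn": 0}
    - {"claw": -1,"tx": 0,"ty": 0,"tz": 0,"turn": 0}

```text
clock: 5.5
tcp_pos: [577.7, 248.7, 108.8]
tcp_rot: [[0.983, -0.184, 0.0], [-0.184, -0.983, 0.0], [0.0, -0.0, -1.0]]
wrist_force: [0.4, 0.5, 0.0]
width: 14.0
finger_force: 5.0
```

Run:
```python
from h import *
o=[]
for n,(x,y,w,h) in(("scene",(310,60,130,120)),("top",(165,150,130,120))):
    f=imaging.grab_frame(n)["frame"][y:y+h,x:x+w,::-1]; o.append(np.clip(cv2.resize(f,None,fx=3,fy=3,interpolation=2)*1.6,0,255).astype(np.uint8))
cv2.imwrite("pics/tip1.png",np.hstack(o))
```

```text
(no output)
```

View pics/tip1.png

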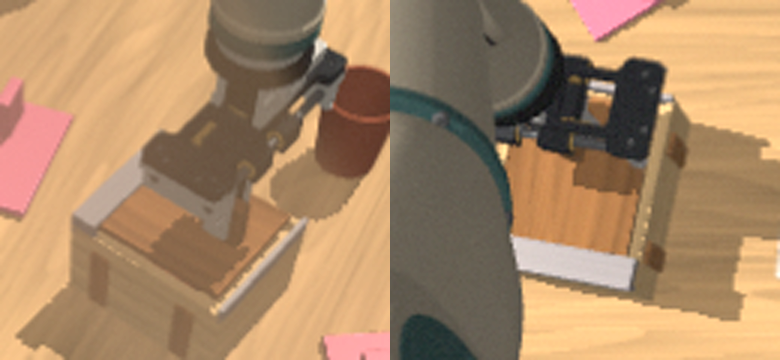

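The slab's +x corner, at about (215,290) in the left crop, seems to have risen relative to the rim. I'll tip it further.

>>> arm_command:
  moves:
    - {"claw": -1,"tx": -0.001,"ty": 0,"tz": -0.002,"turn": 0}
    - {"claw": -1,"tx": -0.001,"ty": 0,"tz": -0.002,"turn": 0}
    - {"claw": -1,"tx": -0.001,"ty": 0,"tz": -0.002,"turn": 0}
    - {"claw": -1,"tx": -0.001,"ty": 0,"tz": -0.002,"turn": 0}
    - {"claw": -1,"tx": 0,"ty": 0,"tz": -0.002,"turn": 0}
    - {"claw": -1,"tx": 0,"ty": 0,"tz": -0.002,"turn": 0}
    - {"claw": -1,"tx": 0,"ty": 0,"tz": 0,"turn": 0}

```text
clock: 6.3
tcp_pos: [573.8, 249.5, 120.8]
tcp_rot: [[0.983, -0.184, 0.0], [-0.184, -0.983, 0.0], [0.0, -0.0, -1.0]]
wrist_force: [0.2, 0.7, -0.9]
width: 14.0
finger_force: 5.0
```

Run:
```python
from h import *
o=[]
for n,(x,y,w,h) in(("scene",(320,85,100,100)),("top",(180,160,100,100))):
    f=imaging.grab_frame(n)["frame"][y:y+h,x:x+w,::-1]; o.append(np.clip(cv2.resize(f,None,fx=4,fy=4,interpolation=2)*1.6,0,255).astype(np.uint8))
cv2.imwrite("pics/tip2.png",np.hstack(o))
```

```text
(no output)
```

View pics/tip2.png

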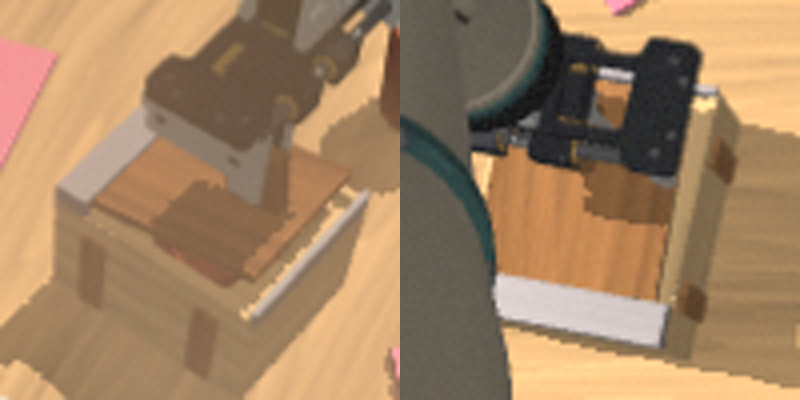

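The left crop shows the +x end well above the stop lip (corner (245,280) against the lip at (250,320)), and the -x end still under the keeper. Next I'll firm up the grip and draw it to +x.

>>> arm_command:
  moves:
    - {"claw": -1,"tx": 0,"ty": 0,"tz": 0,"turn": 0}
    - {"claw": -1,"tx": 0.002,"ty": 0,"tz": 0,"turn": 0}
    - {"claw": -1,"tx": 0.004,"ty": 0,"tz": 0,"turn": 0}
    - {"claw": -1,"tx": 0.004,"ty": 0,"tz": 0,"turn": 0}
    - {"claw": -1,"tx": 0.004,"ty": 0,"tz": 0,"turn": 0}
    - {"claw": -1,"tx": 0.004,"ty": 0,"tz": 0,"turn": 0}
    - {"claw": -1,"tx": 0.004,"ty": 0,"tz": 0,"turn": 0}
    - {"claw": -1,"tx": 0.004,"ty": 0,"tz": 0,"turn": 0}
    - {"claw": -1,"tx": 0.004,"ty": 0,"tz": 0,"turn": 0}
    - {"claw": -1,"tx": 0.004,"ty": 0,"tz": 0,"turn": 0}
    - {"claw": -1,"tx": 0.002,"ty": 0,"tz": 0,"turn": 0}
    - {"claw": -1,"tx": 0,"ty": 0,"tz": 0,"turn": 0}
  newtons: 12

```text
clock: 7.6
tcp_pos: [609.5, 242.5, 120.4]
tcp_rot: [[0.983, -0.185, 0.0], [-0.185, -0.983, -0.0], [0.0, 0.0, -1.0]]
wrist_force: [-1.1, 0.3, -1.3]
width: 14.0
finger_force: 12.0
```

Run:
```python
from h import *
o=[]
for n,(x,y,w,h) in(("scene",(320,85,100,100)),("top",(180,160,100,100))):
    f=imaging.grab_frame(n)["frame"][y:y+h,x:x+w,::-1]; o.append(np.clip(cv2.resize(f,None,fx=4,fy=4,interpolation=2)*1.6,0,255).astype(np.uint8))
cv2.imwrite("pics/draw.png",np.hstack(o))
```

```text
(no output)
```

View pics/draw.png

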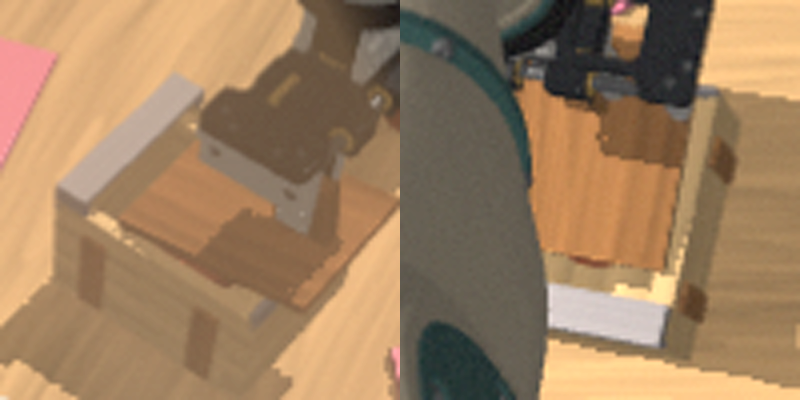

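The cover is clear of the keeper: there is a gap between the slab's -x edge at (600,265) and the lip at (600,305) in the right crop. Lifting.

>>> arm_command:
  moves:
    - {"claw": -1,"tx": 0,"ty": 0,"tz": -0.005,"turn": 0}
    - {"claw": -1,"tx": 0,"ty": 0,"tz": -0.01,"turn": 0}
    - {"claw": -1,"tx": 0,"ty": 0,"tz": -0.015,"turn": 0}
    - {"claw": -1,"tx": 0,"ty": 0,"tz": -0.015,"turn": 0}
    - {"claw": -1,"tx": 0,"ty": 0,"tz": -0.015,"turn": 0}
    - {"claw": -1,"tx": 0,"ty": 0,"tz": -0.01,"turn": -1}
    - {"claw": -1,"tx": 0,"ty": 0,"tz": -0.005,"turn": -2}
    - {"claw": -1,"tx": 0,"ty": 0,"tz": 0,"turn": -2}
    - {"claw": -1,"tx": 0,"ty": 0,"tz": 0,"turn": 0}

```text
clock: 8.6
tcp_pos: [608.8, 242.6, 195.2]
tcp_rot: [[0.995, -0.097, -0.001], [-0.097, -0.995, -0.0], [-0.001, 0.0, -1.0]]
wrist_force: [-0.1, -1.5, -1.0]
width: 14.0
finger_force: 12.0
```

>>> arm_command:
  moves:
    - {"claw": -1,"tx": 0,"ty": 0.01,"tz": 0,"turn": 0}
    - {"claw": -1,"tx": -0.001,"ty": 0.015,"tz": 0,"turn": 0}
    - {"claw": -1,"tx": -0.001,"ty": 0.02,"tz": 0,"turn": 0}
    - {"claw": -1,"tx": -0.001,"ty": 0.02,"tz": 0,"turn": 0}
    - {"claw": -1,"tx": -0.001,"ty": 0.02,"tz": 0,"turn": 0}
    - {"claw": -1,"tx": -0.001,"ty": 0.02,"tz": 0,"turn": 0}
    - {"claw": -1,"tx": 0,"ty": 0.02,"tz": 0,"turn": 0}
    - {"claw": -1,"tx": 0,"ty": 0.02,"tz": 0,"turn": 0}
    - {"claw": -1,"tx": 0,"ty": 0.02,"tz": 0,"turn": 0}
    - {"claw": -1,"tx": 0,"ty": 0.02,"tz": 0,"turn": 0}
    - {"claw": -1,"tx": 0,"ty": 0.02,"tz": 0,"turn": 0}
    - {"claw": -1,"tx": 0,"ty": 0.015,"tz": 0,"turn": 0}
    - {"claw": -1,"tx": 0,"ty": 0.008,"tz": 0,"turn": 0}
    - {"claw": -1,"tx": 0,"ty": 0,"tz": 0.01,"turn": 0}
    - {"claw": -1,"tx": 0,"ty": 0,"tz": 0.02,"turn": 0}
    - {"claw": -1,"tx": 0,"ty": 0,"tz": 0.025,"turn": 0}
    - {"claw": -1,"tx": 0,"ty": 0,"tz": 0.025,"turn": 0}
    - {"claw": -1,"tx": 0,"ty": 0,"tz": 0.02,"turn": 0}
    - {"claw": -1,"tx": 0,"ty": 0,"tz": 0.01,"turn": 0}
    - {"claw": -1,"tx": 0,"ty": 0,"tz": 0,"turn": 0}

```text
clock: 10.6
tcp_pos: [580.6, 17.3, 83.8]
tcp_rot: [[0.995, -0.097, -0.003], [-0.097, -0.995, 0.0], [-0.003, -0.0, -1.0]]
wrist_force: [0.4, 0.7, -0.3]
width: 14.1
finger_force: 12.0
```

Run:
```python
from h import *
o=[]
for n,(x,y,w,h) in(("scene",(270,150,130,130)),("top",(265,150,130,130))):
    f=imaging.grab_frame(n)["frame"][y:y+h,x:x+w,::-1]; o.append(np.clip(cv2.resize(f,None,fx=3,fy=3,interpolation=2)*1.6,0,255).astype(np.uint8))
cv2.imwrite("pics/over.png",np.hstack(o))
print(sensors.read_state()["tcp_pos"])
```

```text
[582.28988253  16.93049948  85.79398522]
```

View pics/over.png

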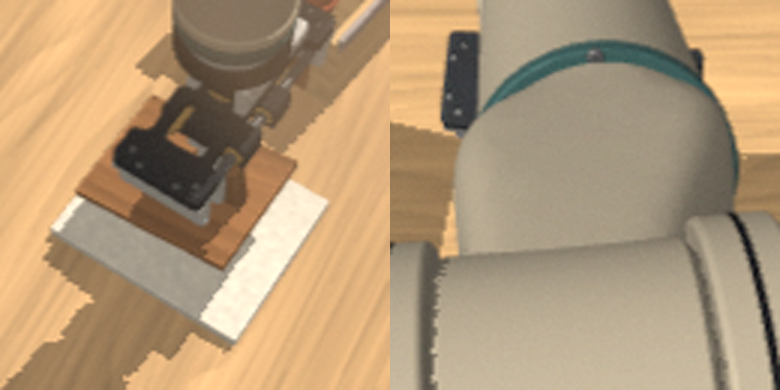

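The cover is held tilted over the board; in the left crop the slab spans (80-295, 100-270). I'll lower it with a light grip so it pivots flat.

>>> arm_command:
  moves:
    - {"claw": -1,"tx": 0,"ty": 0,"tz": 0.008,"turn": 0}
    - {"claw": -1,"tx": 0,"ty": 0,"tz": 0.008,"turn": 0}
    - {"claw": -1,"tx": 0,"ty": 0,"tz": 0.008,"turn": 0}
    - {"claw": -1,"tx": 0,"ty": 0,"tz": 0.006,"turn": 0}
    - {"claw": -1,"tx": 0.001,"ty": 0,"tz": 0.002,"turn": 0}
    - {"claw": -1,"tx": 0.001,"ty": 0,"tz": 0.002,"turn": 0}
    - {"claw": -1,"tx": 0.001,"ty": 0,"tz": 0.002,"turn": 0}
    - {"claw": -1,"tx": 0.001,"ty": 0,"tz": 0.002,"turn": 0}
    - {"claw": -1,"tx": 0.001,"ty": 0,"tz": 0.002,"turn": 0}
    - {"claw": -1,"tx": 0.001,"ty": 0,"tz": 0.002,"turn": 0}
    - {"claw": -1,"tx": 0.001,"ty": 0,"tz": 0.002,"turn": 0}
    - {"claw": -1,"tx": 0.001,"ty": 0,"tz": 0.002,"turn": 0}
    - {"claw": -1,"tx": 0,"ty": 0,"tz": 0.002,"turn": 0}
    - {"claw": -1,"tx": 0,"ty": 0,"tz": 0,"turn": 0}
  newtons: 5

```text
clock: 12.1
tcp_pos: [589.9, 15.5, 37.3]
tcp_rot: [[0.995, -0.098, 0.0], [-0.098, -0.995, -0.0], [0.0, 0.0, -1.0]]
wrist_force: [0.2, -0.1, -1.1]
width: 14.2
finger_force: 5.0
```

>>> arm_command:
  moves:
    - {"claw": -1,"tx": 0,"ty": 0,"tz": 0.002,"turn": 0}
    - {"claw": -1,"tx": 0,"ty": 0,"tz": 0.002,"turn": 0}
    - {"claw": -1,"tx": 0,"ty": 0,"tz": 0.002,"turn": 0}
    - {"claw": -1,"tx": 0,"ty": 0,"tz": 0.001,"turn": 0}
    - {"claw": -1,"tx": 0,"ty": 0,"tz": 0.001,"turn": 0}
    - {"claw": -1,"tx": 0,"ty": 0,"tz": 0.001,"turn": 0}
    - {"claw": -1,"tx": 0,"ty": 0,"tz": 0,"turn": 0}

```text
clock: 12.8
tcp_pos: [589.9, 15.5, 28.9]
tcp_rot: [[0.995, -0.098, 0.0], [-0.098, -0.995, 0.0], [0.0, -0.0, -1.0]]
wrist_force: [-0.2, -0.6, 3.3]
width: 14.4
finger_force: 5.0
```

Run:
```python
from h import *
f=imaging.grab_frame("scene")["frame"][150:280,270:400,::-1]
cv2.imwrite("pics/laid.png",np.clip(cv2.resize(f,None,fx=4,fy=4,interpolation=2)*1.6,0,255).astype(np.uint8))
s=sensors.read_state();print(s["tcp_pos"],s["wrist_force"])
```

```text
[589.8910299   15.53578832  28.86765008] [-0.43926691 -0.31504534  3.96019261]
```

View pics/laid.png

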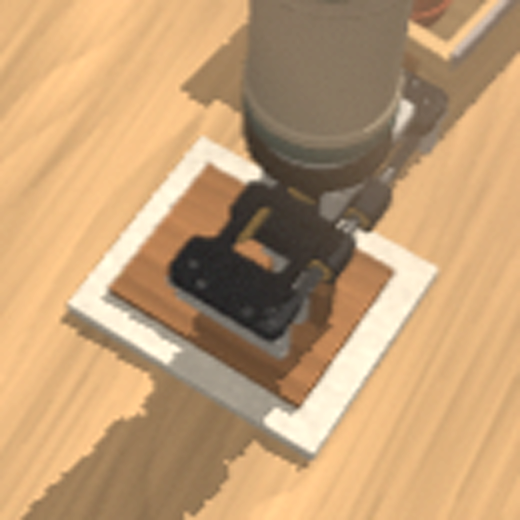

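The cover lies flat in the middle of the board, and the 4 N upward wrist force confirms contact. I'll release it and rise straight up.

>>> arm_command:
  moves:
    - {"claw": -0.5,"tx": 0,"ty": 0,"tz": 0,"turn": 0}
    - {"claw": -0.2,"tx": 0,"ty": 0,"tz": 0,"turn": 0}
    - {"claw": 0,"tx": 0,"ty": 0,"tz": 0,"turn": 0}
    - {"claw": 0,"tx": 0,"ty": 0,"tz": 0,"turn": 0}
    - {"claw": 0,"tx": 0,"ty": 0,"tz": -0.01,"turn": 0}
    - {"claw": 0,"tx": 0,"ty": 0,"tz": -0.02,"turn": 0}
    - {"claw": 0,"tx": 0,"ty": 0,"tz": -0.03,"turn": 0}
    - {"claw": 0,"tx": 0,"ty": 0,"tz": -0.03,"turn": 0}
    - {"claw": 0,"tx": 0,"ty": 0,"tz": -0.03,"turn": 0}
    - {"claw": 0,"tx": 0,"ty": 0,"tz": -0.03,"turn": 0}
    - {"claw": 0,"tx": 0,"ty": 0,"tz": 0,"turn": 0}
    - {"claw": 0,"tx": 0,"ty": 0,"tz": 0,"turn": 0}

```text
clock: 14.05
tcp_pos: [590.0, 15.5, 179.4]
tcp_rot: [[0.995, -0.098, 0.002], [-0.098, -0.995, 0.0], [0.002, -0.0, -1.0]]
wrist_force: [-0.7, 0.1, -0.2]
width: 47.1
finger_force: 0.0
```

Run:
```python
from h import *
f=imaging.grab_frame("scene")["frame"][150:280,270:400,::-1]
cv2.imwrite("pics/done.png",np.clip(cv2.resize(f,None,fx=4,fy=4,interpolation=2)*1.6,0,255).astype(np.uint8))
s=sensors.read_state();print(s["tcp_pos"],s["wrist_force"],s["width"])
```

```text
[589.22532259  15.47317265 178.32864002] [ 0.00207143  0.62515709 -0.54384716] 46.970090569751385
```

View pics/done.png

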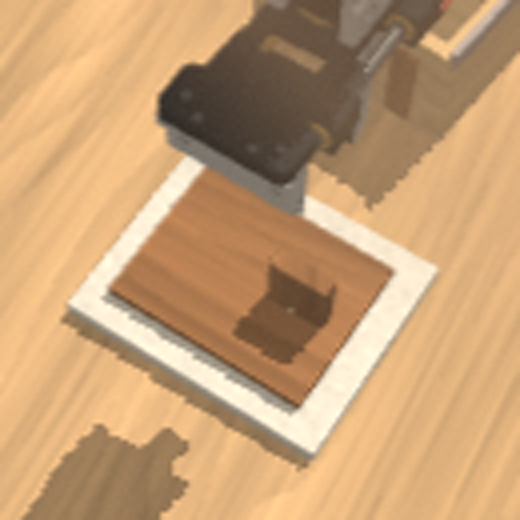

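The cover lies flat and centred with its handle up (slab corners (110,290) to (390,270) in the crop), and the gripper is clear of it.

```bash
python3 -c "
from station import job
print(job.sign_off())"
```

```text
the job is handed in; nothing more can be done
None
```

I handed the job in at about 14 s: the tall box's cover was tipped, drawn out and laid flat, handle up, in the middle of the ware board, and the lower box's cover was not touched; the sign-off gave no verdict.

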